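Put the last domino away and slide the box shut

ROBOT

A 6-joint arm with a two-finger parallel gripper is mounted at the origin on the work surface. World frame = base frame: x ahead of the robot, y to its left, z up, the work surface at z = 0. Lengths are in m, angles in rad, forces in N, time in s.
With the tool pointing down it reaches from about 0.25 to 0.775 m from the base axis. Payload 4 kg.
Tool frame: the origin (TCP) lies midway between the tips of the shut fingers; the grasp point (between the pads) lies 19 mm behind it (robot.grasp_offset is the distance from the TCP to the grasp point, in m); z points along the fingers, y is the direction in which the jaws open and shut (so a half turn about z gives the same grasp; the last joint's range is limited). The gripper opens to 94 mm and grips with 3 to 60 N. Pads are 16 mm wide; open, the fingers measure 119 mm over their backs; the gripper's body (75 mm by 177 mm) begins 78 mm behind the grasp point.
Start: joints at [-1.24, 0.087, 1.371, -0, 1.684, -0.103], TCP at [0.231, -0.499, 0.206] pointing down, gripper open.
Joint ranges: [-3.1, 3.1], [-0.76, 2.03], [0.27, 2.55], [-1.08, 4.22], [0.17, 2.65], [-2.57, 2.57]. Speed limits (rad/s): [2.79, 2.79, 3.14, 3.14, 3.14, 3.14].

INTERFACE

Orientations are given as [roll, pitch, yaw] about the fixed x, y, z axes, in that order (R = Rz(yaw) Ry(pitch) Rx(roll)).
In Python, from bench import status, viewer, order, robot gives the robot as it stands. The module is installed in compiled form; this text tells all that it offers.
- The arm moves only by the tool move_arm, never from a script. Its argument "targets" is a list of rows, each a list of 3 entries, a list of its own where there are three numbers: the shift along the tool's x, y, z in mm, then the turn, a rotation vector about the tool's x, y, z in degrees, then the opening, from -1 (shut) to 1 (fully open). A call has 1 to 20 rows; each row is the pose to reach, as a shift and turn from the pose commanded when the call began, along the tool's axes at that moment; what a row does not reach only later rows make up. A row lasts 1/8 s, in which the tool goes at most 62.5 mm and 10.7 degrees, less where a joint would pass 70% of its speed; a pose out of reach is approached as far as the arm can. A call with a gripper value outside its range is refused whole. The fingers move at their own pace and stop on an object; the grip force is fixed at half the most. Time passes only in rows, so rows that repeat a pose let the fingers close. It gives the time, the measured TCP pose, the force and the opening at its end, in the units of the state.
- status.get_obs(): the state, without advancing time (a new reading comes with each control period).
- viewer.snapshot(name): name is "side" or "top"; returns the picture (420x560x3 uint8, red, green, blue); there is no depth.
- viewer.camera_model(name): a dict with "K" (3x3 intrinsics, pixels), "D" ([k1, k2, p1, p2, k3] as OpenCV has them; the pictures are not rectified), "xyz" and "attitude" of the camera in the world. Camera axes: x right, y up, looking along -z (the intrinsics and any distortion apply to the point x, -y, -z); pixel columns grow to the right and rows downward; lengths in m; the calibration is good to about 2 mm. A picture is of the moment at which its call begins. camera_model takes no time and is no camera call.
- order.close_job(): hands the job in, once; it reports no verdict.
The state is a dict: "time": time; "joint_positions": joint angles; "qvel": joint speeds; "joint_torque": joint torques, N m; "tool_pos": TCP position; "ee_rot": TCP orientation; "wrist_force": force on the tool from outside, world axes, zero at the start; "wrist_torque": the same for the moment, N m; "width": finger opening in m.
Only numpy, scipy, OpenCV 4.12 (cv2) and the standard library are available. Lean on these libraries where they do the work, as an engineer would, in place of code of your own. Each camera call takes 0.05 s, during which the arm holds its last target. There are 200 camera calls.

TASK

Take the last domino from the sloped rack and stand it on its long edge in the empty place of the dominoes box, like the others, so that nothing stands above the rim. Then slide the lid fully shut over the row, which shows by touch that they all lie below it. Leave the mug, the pill organizer and the pack of cards where they are.

Things in the scene. Friction and masses are not known exactly. Their poses are not given: they have to be found in the camera images.
- last_c (a point): the last ivory resin domino 56 x 28 x 14 mm, edges rounded 2 mm, about 32 g. Point at its centre; its x axis runs through the 14 mm thickness, y along the 56 mm, z along the 28 mm to its upper edge. It stands on its long edge anywhere along the rack's groove, leaning 30 degrees from upright, upper edge towards the rack's -x. Its upper 14 mm stand free on both faces; 35 mm or more free beyond each end
- d1_c (a point): one of five dominoes loose in the box, standing on a long edge: ivory resin domino 56 x 28 x 14 mm, edges rounded 2 mm, about 32 g. Point at its centre; its x axis runs through the 14 mm thickness, y along the 56 mm, z along the 28 mm (up)
- d2_c (a point): one of five dominoes loose in the box, standing on a long edge: ivory resin domino 56 x 28 x 14 mm, edges rounded 2 mm, about 32 g. Point at its centre; its x axis runs through the 14 mm thickness, y along the 56 mm, z along the 28 mm (up)
- d3_c (a point): one of five dominoes loose in the box, standing on a long edge: ivory resin domino 56 x 28 x 14 mm, edges rounded 2 mm, about 32 g. Point at its centre; its x axis runs through the 14 mm thickness, y along the 56 mm, z along the 28 mm (up)
- d4_c (a point): one of five dominoes loose in the box, standing on a long edge: ivory resin domino 56 x 28 x 14 mm, edges rounded 2 mm, about 32 g. Point at its centre; its x axis runs through the 14 mm thickness, y along the 56 mm, z along the 28 mm (up)
- d5_c (a point): one of five dominoes loose in the box, standing on a long edge: ivory resin domino 56 x 28 x 14 mm, edges rounded 2 mm, about 32 g. Point at its centre; its x axis runs through the 14 mm thickness, y along the 56 mm, z along the 28 mm (up)
- gap (a point): the one empty place in the box's row: point on the inner floor, 5 mm above the table, in the middle of that place, on a thin grey felt strip. About 18 mm free along the box's x between neighbours (17 mm beside the end wall), 60 mm along its y. Any of the first five places from the box's -x end, never the sixth
- box: pale wooden dominoes box, fixed, 141 (x) x 72 (y) x 36 mm; origin at the centre of its underside. Walls 6 mm, floor 5 mm. The row space spans x = -64.5 to 31.5 mm, y = +-30 mm: six places 16 mm apart, the first centred at x = -56.5. A domino on its long edge ends 3 mm below the rim. Beyond a divider at +x is a small compartment that stays empty
- lid (a joint): opening of the sliding lid in m: 0 shut, at most 0.125; it opens along the box's +x. A wooden plate 141 x 80 x 5 mm lying on the rim (underside 36, top 41 mm above the table); its -x edge is at x = -70.5 mm + this opening in the box's frame. It slides with about 1 N and stays where left; a domino standing above the rim stops it
- knob (a point): centre of the dark wooden grip on the middle of the lid: an upright block 12 (along box x) x 30 (along box y) x 22 mm high, from 41 to 63 mm above the table; moves with the lid
- rack: dark wooden sloped tile rack, fixed, 80 (x) x 229 (y) x 48 mm; origin at the centre of its underside. The groove runs along y, its floor 34 mm above the table over the origin, and leans 30 degrees towards -x. Its back rest reaches 14 mm up the domino's width, its front lip 8 mm. End cheeks 48 mm high at y = +-112 mm
- pills: bystander: pale blue plastic weekly pill organizer, 36 x 168 x 24 mm, loose, lying to the right; origin at the centre of its underside
- mug: bystander: white mug, 80 mm wide, 92 mm high, loose, at the far side of the table; origin at the centre of its underside
- cards: bystander: pack of cards, 90 x 64 x 19 mm, loose, lying to the left; origin at the centre of its underside
Not all that is in view belongs to the job. Leave any turquoise look-alike of the box alone.

How it is judged:
On the way, in this order (a step that is already met when the one before it is completed fails the run):
1. the last domino stands in the box, on its long edge and below the rim, with the lid still open and the fingers off it (x of last_c in the frame of box between -0.067 and 0.034 m and y of last_c in the frame of box between -0.006 and 0.006 m and z of last_c in the frame of box between 0.015 and 0.0215 m and angle between the z axis of last_c and the z axis of box, either way round below 0.25 rad and value of joint lid above 0.09 m and contact force between the fingers and last below 0.1 N), for 0.2 s.
2. the lid is slid fully shut (value of joint lid below 0.005 m), for 0.2 s.
At the end, for the whole second after the job is handed in: The lid is shut to within 5 mm, and all six dominoes stand in the box's row on a long edge (within 0.25 rad of upright, centres at most 21.5 mm above the box's underside, so that all lie below the rim) (value of joint lid below 0.005 m and x of d1_c in the frame of box between -0.067 and 0.034 m and y of d1_c in the frame of box between -0.006 and 0.006 m and z of d1_c in the frame of box between 0.015 and 0.0215 m and angle between the z axis of each of d1_c, d2_c, d3_c, d4_c, d5_c, last_c and the z axis of box, either way round below 0.25 rad and x of d2_c in the frame of box between -0.067 and 0.034 m and y of d2_c in the frame of box between -0.006 and 0.006 m and z of d2_c in the frame of box between 0.015 and 0.0215 m and x of d3_c in the frame of box between -0.067 and 0.034 m and y of d3_c in the frame of box between -0.006 and 0.006 m and z of d3_c in the frame of box between 0.015 and 0.0215 m and x of d4_c in the frame of box between -0.067 and 0.034 m and y of d4_c in the frame of box between -0.006 and 0.006 m and z of d4_c in the frame of box between 0.015 and 0.0215 m and x of d5_c in the frame of box between -0.067 and 0.034 m and y of d5_c in the frame of box between -0.006 and 0.006 m and z of d5_c in the frame of box between 0.015 and 0.0215 m and x of last_c in the frame of box between -0.067 and 0.034 m and y of last_c in the frame of box between -0.006 and 0.006 m and z of last_c in the frame of box between 0.015 and 0.0215 m); the robot touches nothing.
It fails at once if the pill organizer is shifted by more than 20 mm (distance of pills from where it was at the start of the episode above 0.02 m).
It fails at once if the mug is shifted by more than 20 mm (distance of mug from where it was at the start of the episode above 0.02 m).
It fails at once if the pack of cards is shifted by more than 20 mm (distance of cards from where it was at the start of the episode above 0.02 m).
It also fails if it takes over 48 s, if anything falls off the work surface, if the arm or the gripper's body presses on something with over 40 N, if the wrist force passes 120 N, or if a joint passes its speed limit or range.

## Working session

There is one attempt and no reset: what is moved stays moved. The work goes in short steps, Python scripts to look and compute and a tool call to move; the robot and the scene stay as the last step left them, time stands still between calls to the robot, and variables do not carry over. Pictures are saved under pics/ and viewed, about 8 in all and at most 12, crops included, and the job is handed in when it is done.

Besides the shell and the picture viewer there is one more tool, called in YAML: its name, and indented under it one key for each argument. move_arm: Moves the arm, as the interface text tells. Its arguments: {"type":"object","properties":{"targets":{"type":"array"}},"required":["targets"]}

```bash
mkdir -p pics; python3 - <<'E'
from bench import status, viewer
import cv2, numpy as np
for n in ("side","top"):
    im=viewer.snapshot(n); cv2.imwrite(f"pics/{n}0.png",im[:,:,::-1])
    print(n,viewer.camera_model(n))
print(status.get_obs())
a=cv2.imread("pics/side0.png");b=cv2.imread("pics/top0.png")
E
```

```text
side {'K': array([[416.70572284,   0.        , 277.27479979],
       [  0.        , 416.70572284, 206.49217094],
       [  0.        ,   0.        ,   1.        ]]), 'D': array([-0.02699285,  0.        ,  0.        ,  0.        ,  0.        ]), 'xyz': array([0.01405951, 0.76584043, 0.9771086 ]), 'attitude': array([ 0.80552189, -0.00835248, -2.51889368])}
top {'K': array([[511.107737  ,   0.        , 279.43145287],
       [  0.        , 511.107737  , 209.13785552],
       [  0.        ,   0.        ,   1.        ]]), 'D': array([-0.00234488,  0.        ,  0.        ,  0.        ,  0.        ]), 'xyz': array([0.41451982, 0.00693572, 1.36298724]), 'attitude': array([ 0.12455845,  0.0056884 , -1.55386961])}
{'time': 0.1, 'joint_positions': array([-1.24011626e+00,  8.78962471e-02,  1.37207627e+00, -2.69992354e-06,
        1.68358729e+00, -1.03096416e-01]), 'qvel': array([-0.00099924, -0.00276613, -0.00546929,  0.00169449, -0.00017152,
       -0.00026062]), 'joint_torque': array([ 2.87430237e-03, -3.41250587e+01, -3.03301978e+01,  7.20877480e-02,
        3.05026013e-02, -9.05659863e-05]), 'tool_pos': array([ 0.23100483, -0.49860533,  0.20442655]), 'ee_rot': array([-3.13963566e+00, -1.99778691e-04,  4.33775986e-01]), 'wrist_force': array([0.11218757, 0.13927603, 0.28013065]), 'wrist_torque': array([-0.02583683,  0.02022094,  0.04449947]), 'width': 0.09420990762208782}
```

View pics/top0.png

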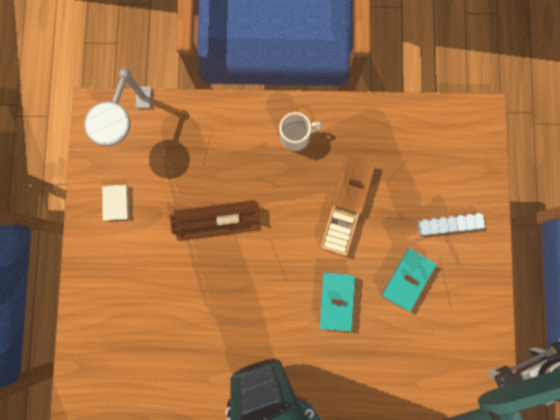

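View pics/side0.png

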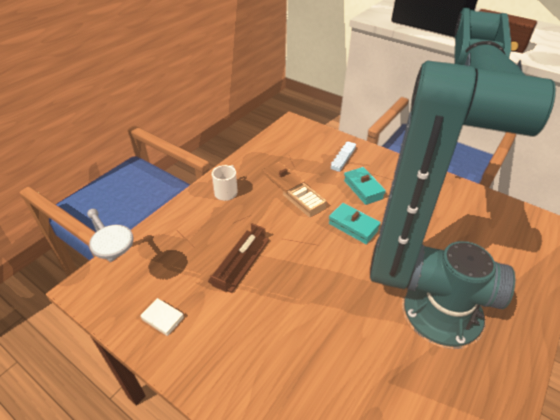

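The top view shows the box near (340,230) with its lid open towards (357,185). The rack is at (215,220) with the domino at (228,219). The side view agrees, with the box at (305,200) and the domino at (247,243). Next I'll enlarge these areas.

```bash
python3 - <<'E'
import cv2, numpy as np
b=cv2.imread("pics/top0.png")
r=cv2.resize(b[190:250,160:280],None,fx=6,fy=6,interpolation=cv2.INTER_CUBIC)[:, :400*2]
x=cv2.resize(b[150:262,310:390],None,fx=5,fy=5,interpolation=cv2.INTER_CUBIC)
cv2.imwrite("pics/rack_top.png",r); 
a=cv2.imread("pics/side0.png")
s=cv2.resize(a[160:220,255:335],None,fx=5,fy=5,interpolation=cv2.INTER_CUBIC)
c=np.zeros((560,800,3),np.uint8); c[:,:400]=x; c[:300,400:]=s
s2=cv2.resize(a[222,200:280][None] if 0 else a[220:272,200:280],None,fx=5,fy=5,interpolation=cv2.INTER_CUBIC)
c[300:560,400:]=s2
cv2.imwrite("pics/box.png",c)
E
```

```text
(no output)
```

View pics/box.png

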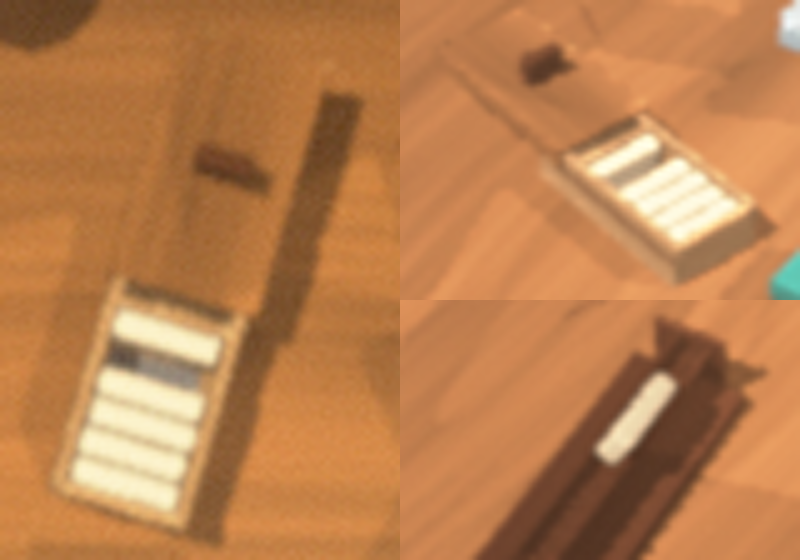

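View pics/rack_top.png

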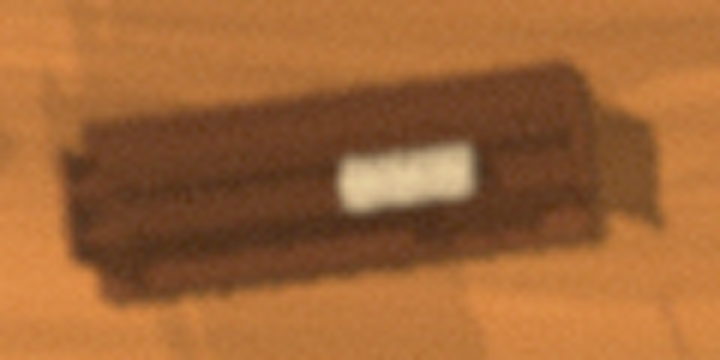

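The box crop shows ivory tops with the fifth place from the -x end empty: the grey felt at crop (155,365), or top-view pixel (341,223). The rack crop shows the domino's upper edge towards the image top (world +x), at top-view pixel (228,219).

```bash
cat > h.py <<'E'
import cv2, numpy as np
from scipy.spatial.transform import Rotation as R
from bench import viewer,status
def cam(n):
    c=viewer.camera_model(n); return c['K'],c['D'],np.array(c['xyz']),R.from_euler('xyz',c['attitude']).as_matrix()@np.diag([1,-1,-1])
def ray(n,p,z):
    K,D,t,M=cam(n); u=cv2.undistortPoints(np.float64(p).reshape(-1,1,2),K,D)[:,0]
    d=np.c_[u,np.ones(len(u))]@M.T
    return t+d*((z-t[2])/d[:,2])[:,None]
def proj(n,P):
    K,D,t,M=cam(n); return cv2.projectPoints((np.float64(P).reshape(-1,3)-t)@M,np.zeros(3),np.zeros(3),K,D)[0][:,0]
def ivory(im,roi,f=1):
    x0,y0,x1,y1=roi; c=cv2.resize(im[y0:y1,x0:x1],None,fx=8,fy=8,interpolation=cv2.INTER_CUBIC).astype(int)
    m=((c[:,:,0]>165)&(c[:,:,2]>200)) if f==1 else c[:,:,0]>f
    m=m.astype(np.uint8); cs=cv2.findContours(m,cv2.RETR_EXTERNAL,cv2.CHAIN_APPROX_NONE)[0]
    out=[]
    for k in cs:
        if cv2.contourArea(k)<300: continue
        k=(k[:,0].astype(float)+.5)/8-.5+[x0,y0]; out.append(k)
    return out
E
cat > m1.py <<'E'
from h import *
for n,rb,rr in (("top",(315,205,370,255),(210,205,250,232)),("side",(285,183,330,215),(230,228,265,258))):
    im=cv2.imread(f"pics/{n}0.png")
    for f in (1,150,175):
      for k in ivory(im,rb,f):
        r=cv2.minAreaRect(k.astype(np.float32)); c=np.array(r[0]); print(n,f,'box',c.round(1),np.round(r[1],1),ray(n,c,.033)[0].round(4))
    for f in (110,140):
      for k in ivory(im,rr,f):
        r=cv2.minAreaRect(k.astype(np.float32)); bp=cv2.boxPoints(r); print(n,f,'dom',np.round(r[1],1),bp.round(1).tolist(),ray(n,bp,.055).round(4).tolist())
E
python3 m1.py
```

```text
top 1 box [335.3 243.2] [21.1 11.3] [ 0.494  -0.1293  0.033 ]
top 1 box [338.9 231.4] [21.1 11.4] [ 0.5248 -0.1387  0.033 ]
top 1 box [342.7 216.8] [20.7  4.7] [ 0.5634 -0.1486  0.033 ]
top 150 box [337.2 237.3] [21.9 24.5] [ 0.5095 -0.1342  0.033 ]
top 150 box [342.7 216.8] [21.3  5.4] [ 0.5635 -0.1485  0.033 ]
top 175 box [334.5 246.3] [20.3  4.6] [ 0.4861 -0.1274  0.033 ]
top 175 box [336.  240.4] [20.5  4.6] [ 0.5014 -0.1312  0.033 ]
top 175 box [338.2 234.4] [20.2  4.6] [ 0.517  -0.1369  0.033 ]
top 175 box [339.6 228.4] [20.2  4.7] [ 0.5327 -0.1404  0.033 ]
top 175 box [342.7 216.8] [20.2  4.2] [ 0.5633 -0.1485  0.033 ]
top 110 dom [ 7.9 21.9] [[215.8000030517578, 216.6999969482422], [237.5, 214.10000610351562], [238.5, 221.89999389648438], [216.8000030517578, 224.60000610351562]] [[0.5558, 0.1806, 0.055], [0.5636, 0.1249, 0.055], [0.5434, 0.1219, 0.055], [0.5356, 0.1775, 0.055]]
top 140 dom [ 5.5 20.1] [[216.6999969482422, 218.0], [236.6999969482422, 215.39999389648438], [237.39999389648438, 220.89999389648438], [217.39999389648438, 223.5]] [[0.5525, 0.1782, 0.055], [0.5601, 0
[... 292 characters left out ...]
] [ 0.5651 -0.1434  0.033 ]
side 175 box [310.3 199.4] [20.  13.6] [ 0.5118 -0.1298  0.033 ]
side 175 box [299.3 190.8] [ 3.3 14.2] [ 0.5654 -0.1443  0.033 ]
side 110 dom [ 5.8 20.8] [[238.1999969482422, 249.60000610351562], [251.10000610351562, 233.1999969482422], [255.60000610351562, 236.8000030517578], [242.6999969482422, 253.10000610351562]] [[0.554, 0.1936, 0.055], [0.5636, 0.1216, 0.055], [0.5439, 0.1249, 0.055], [0.5351, 0.1963, 0.055]]
side 140 dom [ 4.9 19.9] [[238.8000030517578, 249.5], [251.1999969482422, 233.89999389648438], [255.0, 236.89999389648438], [242.60000610351562, 252.5]] [[0.553, 0.1923, 0.055], [0.5618, 0.1235, 0.055], [0.5451, 0.1264, 0.055], [0.5369, 0.1947, 0.055]]
```

```bash
cat >> h.py <<'E'
a=np.deg2rad(8.4); th=np.pi/6
L=np.array([np.cos(a),np.sin(a),0]); Z=np.array([0,0,1.])
zd=.5*L+np.cos(th)*Z; xd=-np.cos(th)*L+.5*Z; yd=np.cross(zd,xd)
RG=np.c_[np.cross(-xd,-zd),-xd,-zd]   # tool orientation for the rack grasp
def down(yaw):  # tool down, jaws along world yaw
    y=np.array([np.cos(yaw),np.sin(yaw),0]); return np.c_[np.cross(y,-Z),y,-Z]
def rel(p,M):
    o=status.get_obs(); T=R.from_euler('xyz',o['ee_rot']).as_matrix()
    return (T.T@(p-o['tool_pos'])*1000).round(1),np.rad2deg(R.from_matrix(T.T@M).as_rotvec()).round(1)
E
python3 - <<'E'
from h import *
C=np.array([.545,.1507,.0461])
for s,nm in ((1,'lean+x'),(-1,'lean-x')):
    z=s*.5*L+np.cos(th)*Z; x=-np.cos(th)*L*s+.5*Z
    P=[C+q*.014*z+ r*.007*x+e*.028*yd for q,r in((1,-1),(1,1),(-.43,1)) for e in(-1,1)]
    for n in("top","side"): print(nm,n,proj(n,P).round(1).tolist())
top=C+.014*zd
print('pre',rel(top+.09*zd,RG),'target',top+.09*zd)
E
```

```text
lean+x top [[216.0, 217.5], [237.5, 214.7], [216.1, 221.9], [237.8, 219.0], [217.4, 226.3], [238.9, 223.6]]
lean+x side [[241.2, 246.8], [250.8, 234.2], [244.7, 246.7], [254.3, 234.0], [248.0, 251.9], [257.4, 239.1]]
lean-x top [[217.1, 227.5], [238.7, 224.7], [216.2, 222.6], [237.9, 219.8], [216.6, 219.4], [238.1, 216.7]]
lean-x side [[249.0, 250.0], [258.5, 237.2], [245.3, 247.0], [254.8, 234.2], [242.6, 249.6], [252.1, 237.0]]
pre (array([ 607.7, -442.3,   69.2]), array([ 25.6, -19.3, -71.7])) target [0.59644216 0.15829632 0.13616664]
```

The lean direction is uncertain: the narrow strip in the side view fits a lean towards world -x better. I'll check that with numbers and an enhanced crop.

```bash
python3 - <<'E'
from h import *
tm=np.array([227.15,219.35])
for s in(1,-1):
    z=s*.5*L+np.cos(th)*Z; x=-np.cos(th)*L*s+.5*Z; C=np.array([.548,.151,.0461])
    up=[(1,-1),(1,1),(-.43,1)]; f=lambda C,n:proj(n,[C+q*.014*z+r*.007*x+e*.028*yd for q,r in up+([(0,-1)] if n=='side' else []) for e in(-1,1) if not(q==0 and e==1)]).astype(np.float32)
    for _ in range(5):
        c=np.array(cv2.minAreaRect(f(C,'top'))[0]); C[:2]+=(ray('top',[tm],.05)-ray('top',[c],.05))[0][:2]
    print(s,C.round(4),[cv2.minAreaRect(f(C,n)) for n in('top','side')])
im=cv2.imread('pics/side0.png')
print([cv2.minAreaRect(k.astype(np.float32)) for k in ivory(im,(230,228,265,258),110)])
def g(c,f): return np.clip(255*(cv2.resize(c,None,fx=f,fy=f,interpolation=cv2.INTER_CUBIC)/255.)**.5,0,255).astype(np.uint8)
cv2.imwrite('pics/rack_side.png',g(im[215:295,200:275],7))
E
```

```text
1 [0.5481 0.151  0.0461] [((227.15000915527344, 219.34999084472656), (8.974923133850098, 22.333070755004883), 82.5780258178711), ((248.71119689941406, 242.34011840820312), (8.411881446838379, 19.584030151367188), 37.37578201293945)]
-1 [0.5521 0.1517 0.0461] [((227.15000915527344, 219.3500213623047), (8.035893440246582, 22.398067474365234), 82.58751678466797), ((248.52517700195312, 242.52793884277344), (5.340943813323975, 19.679359436035156), 37.21786117553711)]
[((246.9141082763672, 243.1824493408203), (5.761510848999023, 20.830415725708008), 38.18564987182617)]
```

View pics/rack_side.png

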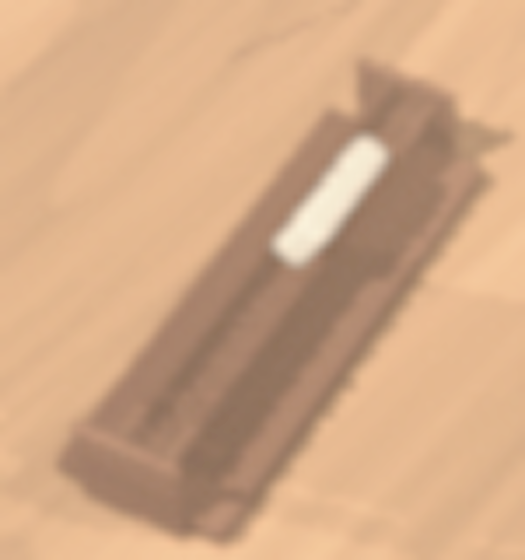

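The crop shows the domino's shadow falling on the low ledge to its right, world -x, and the narrow groove to its left. With the 5.3 x 19.7 px fit, this settles it: the domino leans towards world -x. Now the approach.

```bash
cat >> h.py <<'E'
zd=-.5*L+np.cos(th)*Z; xd=np.cos(th)*L+.5*Z; yd=np.cross(zd,xd)
RG=np.c_[np.cross(xd,-zd),xd,-zd]
C=np.array([.553,.1535,.0461]); top=C+.014*zd
E
python3 - <<'E'
from h import *
p=top+.09*zd; print('pre',rel(p,RG),p)
E
```

```text
pre (array([ 516.4, -471. ,   69.3]), array([-25.8,  19.2, -71.8])) [0.50155784 0.14590368 0.13616664]
```

move_arm:
  targets:
    - [[516, -471, 20], [-26, 19, -72], -0.4]
    - [[516, -471, 20], [-26, 19, -72], -0.4]
    - [[516, -471, 20], [-26, 19, -72], -0.4]
    - [[516, -471, 20], [-26, 19, -72], -0.4]
    - [[516, -471, 20], [-26, 19, -72], -0.4]
    - [[516, -471, 20], [-26, 19, -72], -0.4]
    - [[516, -471, 20], [-26, 19, -72], -0.4]
    - [[516, -471, 20], [-26, 19, -72], -0.4]
    - [[516, -471, 20], [-26, 19, -72], -0.4]
    - [[516, -471, 20], [-26, 19, -72], -0.4]
    - [[516, -471, 20], [-26, 19, -72], -0.4]
    - [[516, -471, 20], [-26, 19, -72], -0.4]
    - [[516, -471, 69], [-26, 19, -72], -0.4]
    - [[516, -471, 69], [-26, 19, -72], -0.4]
    - [[516, -471, 69], [-26, 19, -72], -0.4]
    - [[516, -471, 69], [-26, 19, -72], -0.4]

```text
time: 2.1
tool_pos: [0.5032, 0.1445, 0.1398]
ee_rot: [2.612, 0.006, 1.718]
wrist_force: [0.0, -0.1, 0.0]
width: 0.0281
```

```bash
python3 - <<'E'
from h import *
o=status.get_obs(); print(o['time'],o['tool_pos'],o['width'],o['wrist_force'])
print('toward 45mm',rel(top+.045*zd,RG),'grasp',rel(top-.010*zd,RG))
E
```

```text
2.1 [0.50317551 0.14454703 0.13982774] 0.02814222601376972 [ 0.04144666 -0.12293966  0.03466395]
toward 45mm (array([ 1.8, -3.3, 47.4]), array([0.4, 0.3, 0.2])) grasp (array([  2.1,  -3.7, 102.4]), array([0.4, 0.3, 0.2]))
```

move_arm:
  targets:
    - [[2, -3.5, 45], [0, 0, 0], -0.4]
    - [[2, -3.5, 75], [0, 0, 0], -0.4]
    - [[2, -3.5, 82], [0, 0, 0], -0.4]
    - [[2, -3.5, 82], [0, 0, 0], -0.4]

```text
time: 2.6
tool_pos: [0.5397, 0.1521, 0.0651]
ee_rot: [2.615, 0.007, 1.719]
wrist_force: [0.9, 0.0, 0.1]
width: 0.0282
```

```bash
python3 - <<'E'
from h import *
o=status.get_obs(); print(o['time'],o['tool_pos'],o['width'],o['wrist_force'])
print('grasp',rel(top-.010*zd,RG))
t=viewer.snapshot('top')[:,:,::-1]; s=viewer.snapshot('side')[:,:,::-1]
cv2.imwrite('pics/t1.png',t);cv2.imwrite('pics/s1.png',s)
z=lambda c:cv2.resize(np.ascontiguousarray(c),(400,400),interpolation=cv2.INTER_CUBIC)
cv2.imwrite('pics/c1.png',np.hstack([z(t[185:255,190:260]),z(s[210:280,205:275])]))
T=R.from_euler('xyz',o['ee_rot']).as_matrix()
print('tips',proj('side',[o['tool_pos']+T@[0,e*.014,0] for e in(-1,1)]))
E
```

```text
2.6 [0.53968845 0.15214502 0.06513562] 0.028201502776622183 [0.91982315 0.01404327 0.05562627]
grasp (array([-0.5,  2. , 19.2]), array([0.2, 0.3, 0.3]))
tips [[254.63116165 243.75829422]
 [247.21049402 237.67017071]]
```

View pics/c1.png

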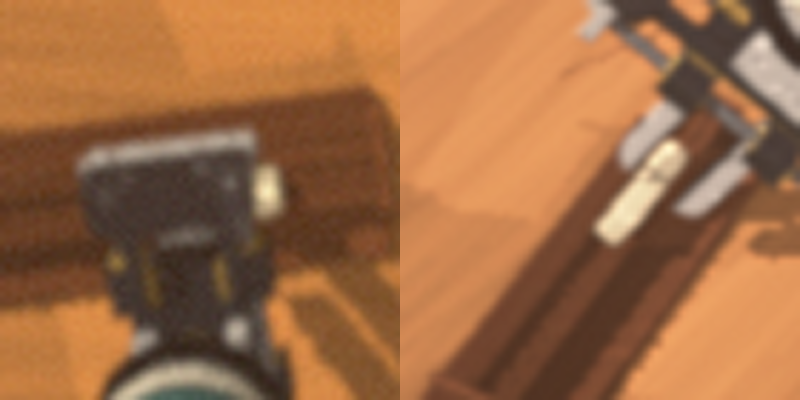

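The crop shows the fingers straddling the domino, with the left tip at crop (630,155), the right at (695,205) and the domino between. I'll descend and grip.

move_arm:
  targets:
    - [[-0.5, 2, 8], [0, 0, 0], -0.4]
    - [[-0.5, 2, 16], [0, 0, 0], -0.4]
    - [[-0.5, 2, 20], [0, 0, 0], -0.4]
    - [[-0.5, 2, 20], [0, 0, 0], -0.4]

```text
time: 3.2
tool_pos: [0.5502, 0.1534, 0.0466]
ee_rot: [2.618, 0.007, 1.72]
wrist_force: [0.7, 0.3, 0.3]
width: 0.0282
```

move_arm:
  targets:
    - [[0, 0, -3], [0, 0, 0], -0.4]
    - [[0, 0, -3], [0, 0, 0], -1]
    - [[0, 0, -3], [0, 0, 0], -1]
    - [[0, 0, -3], [0, 0, 0], -1]
    - [[0, 0, -3], [0, 0, 0], -1]
    - [[0, 0, -3], [0, 0, 0], -1]

```text
time: 3.95
tool_pos: [0.5498, 0.1535, 0.0509]
ee_rot: [2.615, 0.006, 1.72]
wrist_force: [1.0, 0.3, 3.9]
width: 0.0137
```

move_arm:
  targets:
    - [[0, 0, -20], [0, 0, 0], -1]
    - [[0, 0, -50], [0, 0, 0], -1]
    - [[0, 0, -80], [0, 0, 0], -1]
    - [[0, 0, -80], [0, 0, 0], -1]

```text
time: 4.45
tool_pos: [0.5097, 0.1479, 0.1211]
ee_rot: [2.614, 0.006, 1.72]
wrist_force: [1.1, -0.3, -0.2]
width: 0.0139
```

```bash
cat >> h.py <<'E'
YB=np.deg2rad(-15.3); G=np.array([.549,-.142,0])
E
python3 - <<'E'
from h import *
o=status.get_obs(); print(o['width'],o['tool_pos'],o['wrist_force'])
print(rel(G+[0,0,.11],down(YB)))
E
```

```text
0.013909410347219568 [0.50972357 0.1479493  0.12111387] [ 1.07745033 -0.26810328 -0.23869706]
(array([-292.5,  -10.3,    9. ]), array([29.9, -5.9, 23.4]))
```

move_arm:
  targets:
    - [[-50, -2, 0], [5, -1, 4], -1]
    - [[-100, -4, 2], [10, -2, 8], -1]
    - [[-150, -6, 4], [16, -3, 12], -1]
    - [[-200, -8, 6], [22, -4.5, 17], -1]
    - [[-250, -10, 8], [28, -5.5, 22], -1]
    - [[-292.5, -10.3, 9], [29.9, -5.9, 23.4], -1]
    - [[-292.5, -10.3, 9], [29.9, -5.9, 23.4], -1]
    - [[-292.5, -10.3, 9], [29.9, -5.9, 23.4], -1]
    - [[-292.5, -10.3, 9], [29.9, -5.9, 23.4], -1]

```text
time: 5.58
tool_pos: [0.5479, -0.1408, 0.1076]
ee_rot: [-3.137, 0.0, 1.305]
wrist_force: [0.3, -0.5, 0.0]
width: 0.0137
```

```bash
python3 - <<'E'
from h import *
o=status.get_obs(); print(o['time'],o['tool_pos'],o['width'],o['wrist_force'],rel(G+[0,0,.11],down(YB)))
t=viewer.snapshot('top')[:,:,::-1]; s=viewer.snapshot('side')[:,:,::-1]
cv2.imwrite('pics/t2.png',t);cv2.imwrite('pics/s2.png',s)
z=lambda c:cv2.resize(np.ascontiguousarray(c),(400,500),interpolation=cv2.INTER_CUBIC)
cv2.imwrite('pics/c2.png',np.hstack([z(t[170:270,300:380]),z(s[140:230,265:337])]))
E
```

```text
5.575 [ 0.54790836 -0.14080827  0.10760734] 0.013713672415854146 [ 0.28704279 -0.49901781  0.0024777 ] (array([-0.9,  1.4, -2.4]), array([-0.3,  0. ,  0.1]))
```

View pics/c2.png

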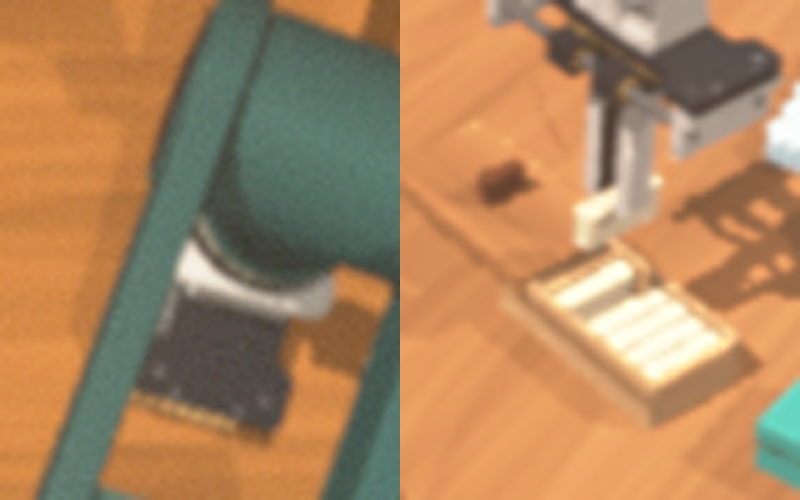

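The top view is blocked by the arm. The side view shows the domino held, with its +y end at crop (577-600,210-245), and the gap at (625,295). I need its offset along its length in the grip.

```bash
python3 - <<'E'
from h import *
s=cv2.imread('pics/s2.png'); c=s[160:215,285:335]
im=cv2.resize(c,None,fx=12,fy=12,interpolation=cv2.INTER_CUBIC)[:600]
o=status.get_obs(); tp=o['tool_pos']; T=R.from_euler('xyz',o['ee_rot']).as_matrix()
P=[]
for zz in(.008,-.020):
  for x in(-.007,.007):
    for y in(-.028,.028): P.append(tp+T@[-y,x,-zz])
q=proj('side',P); print(q.round(1).tolist())
for (u,v) in q: cv2.circle(im,(int((u+.5-285)*12),int((v+.5-160)*12)),4,(0,0,255),1)
# expected gap corners at neighbour top height from top-camera estimate + G
bx=np.array([np.cos(YB),np.sin(YB),0]);by=np.array([-np.sin(YB),np.cos(YB),0])
q=proj('side',[G+[0,0,.033]+a*bx+b*by for a in(-.007,.007) for b in(-.028,.028)])
for (u,v) in q: cv2.circle(im,(int((u+.5-285)*12),int((v+.5-160)*12)),4,(255,0,0),1)
q=proj('side',[[.5633+.0015-.0077*0,-.1485+.0045,.033]])
cv2.imwrite('pics/z2.png',im)
E
```

```text
[[299.2, 178.8], [312.1, 171.9], [296.4, 176.6], [309.2, 169.8], [298.9, 185.4], [311.6, 178.5], [296.1, 183.2], [308.7, 176.4]]
```

View pics/z2.png

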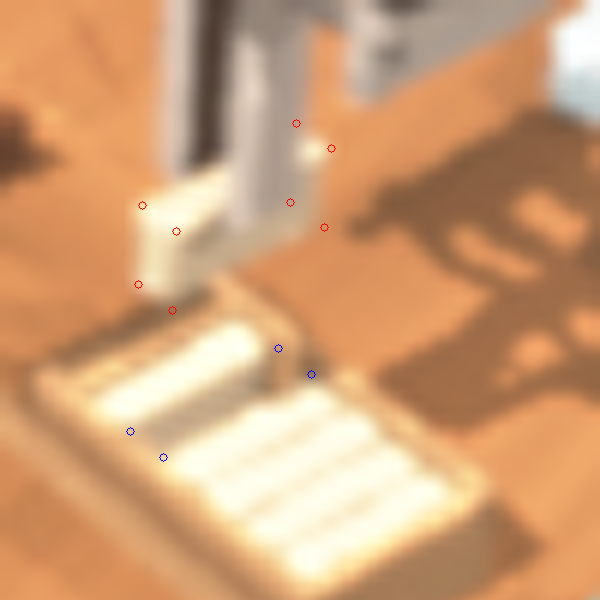

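The crop shows the held domino's outline within about 1 mm of the prediction for a centred grip. The gap lies at zoom pixel (215,405), also within about 1 mm of the estimate. I'll descend partway and watch the force.

move_arm:
  targets:
    - [[0, 1.4, 20], [-0.3, 0, 0], -1]
    - [[0, 1.4, 40], [-0.3, 0, 0], -1]
    - [[0, 1.4, 50], [-0.3, 0, 0], -1]
    - [[0, 1.4, 50], [-0.3, 0, 0], -1]
    - [[0, 1.4, 55], [-0.3, 0, 0], -1]
    - [[0, 1.4, 58], [-0.3, 0, 0], -1]
    - [[0, 1.4, 61], [-0.3, 0, 0], -1]
    - [[0, 1.4, 61], [-0.3, 0, 0], -1]

```text
time: 6.68
tool_pos: [0.5495, -0.1426, 0.047]
ee_rot: [3.14, 0.001, 1.304]
wrist_force: [0.6, 0.7, 0.2]
width: 0.0137
```

```bash
python3 - <<'E'
from h import *
s=viewer.snapshot('side')[:,:,::-1]; cv2.imwrite('pics/s3.png',s)
cv2.imwrite('pics/z3.png',cv2.resize(np.ascontiguousarray(s[160:215,285:335]),None,fx=12,fy=12,interpolation=cv2.INTER_CUBIC)[:600])
print(status.get_obs()['wrist_torque'])
E
```

```text
[ 0.00242024 -0.02651138  0.06320945]
```

View pics/z3.png

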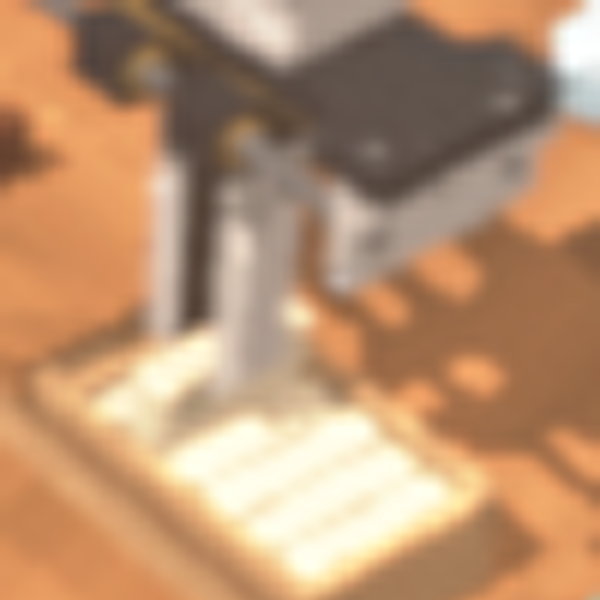

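The domino has entered the gap between places 4 and 6 (near end at zoom (150,430)) with no contact force. Lower, then release.

move_arm:
  targets:
    - [[0.8, 0, 3], [0, 0, 0], -1]
    - [[0.8, 0, 6], [0, 0, 0], -1]
    - [[0.8, 0, 8], [0, 0, 0], -1]
    - [[0.8, 0, 8], [0, 0, 0], -1]

```text
time: 7.22
tool_pos: [0.5497, -0.1417, 0.0389]
ee_rot: [3.14, 0.001, 1.304]
wrist_force: [-0.3, 0.1, -0.4]
width: 0.0136
```

move_arm:
  targets:
    - [[0, 0, 0], [0, 0, 0], -0.53]
    - [[0, 0, 0], [0, 0, 0], -0.53]
    - [[0, 0, 0], [0, 0, 0], -0.53]
    - [[0, 0, -15], [0, 0, 0], -0.53]
    - [[0, 0, -70], [0, 0, 0], -0.53]
    - [[0, 0, -90], [0, 0, 0], -0.53]
    - [[0, 0, -90], [0, 0, 0], -0.53]

```text
time: 8.1
tool_pos: [0.5515, -0.1423, 0.1329]
ee_rot: [3.133, 0.001, 1.304]
wrist_force: [0.5, -0.8, -0.1]
width: 0.0221
```

```bash
python3 - <<'E'
from h import *
s=viewer.snapshot('side')[:,:,::-1]; cv2.imwrite('pics/s4.png',s)
cv2.imwrite('pics/z4.png',cv2.resize(np.ascontiguousarray(s[160:215,270:335]),None,fx=11,fy=11,interpolation=cv2.INTER_CUBIC)[:600])
bx=np.array([np.cos(YB),np.sin(YB),0])
print(rel(G+(.1175-.0075+.006+.02)*bx+[0,0,.12],down(YB+np.pi/2)), rel(G+(.1175-.0075+.006+.02)*bx+[0,0,.12],down(YB)))
for k in ivory(s,(285,183,330,215),175): 
    r=cv2.minAreaRect(k.astype(np.float32)); print(r, ray('side',[r[0]],.033))
# knob: dark blob in start side picture
i=cv2.imread('pics/side0.png'); b=cv2.imread('pics/top0.png')
for n,im,(x0,y0,x1,y1) in(('side',i,(275,165,295,182)),('top',b,(345,175,365,192))):
    m=(im[y0:y1,x0:x1].max(2)<120).astype(np.uint8); ks=cv2.findContours(m,0,2)[0]; k=max(ks,key=cv2.contourArea)
    c=np.array(cv2.minAreaRect(k)[0])+[x0,y0]; print(n,c,cv2.contourArea(k),ray(n,[c],.057)[0])
E
```

```text
(array([ -0.4, 134.7,  11.2]), array([  0.2,   0.2, -90. ])) (array([ -0.4, 134.7,  11.2]), array([ 0.3,  0.1, -0. ]))
((307.41455078125, 197.07708740234375), (28.18353843688965, 14.031622886657715), 39.51384735107422) [[ 0.52592305 -0.13387172  0.033     ]]
side [283.30000114 173.10000038] 25.0 [ 0.64740186 -0.16538196  0.057     ]
top [355.85000038 183.44999981] 44.0 [ 0.64812662 -0.17959146  0.057     ]
```

View pics/z4.png

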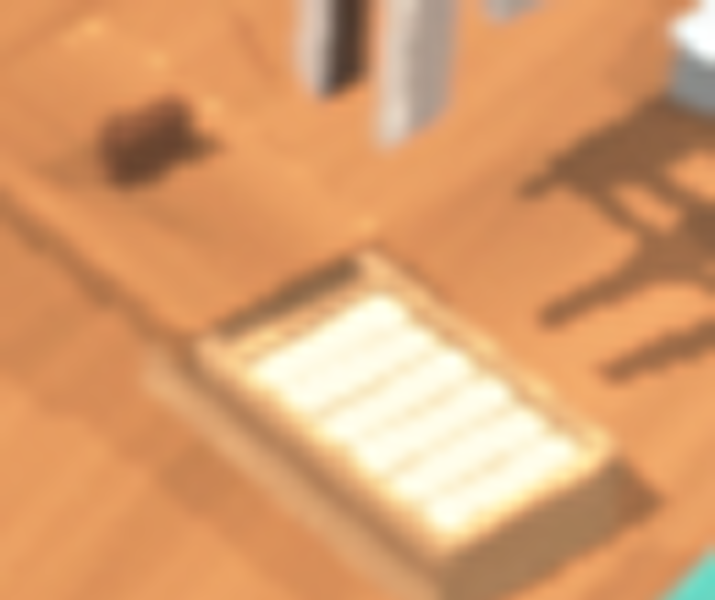

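The crop shows six even ivory tops from (320,360) to (440,510) with none raised, and the knob near (150,140). Next the lid: shut the fingers and go down behind the knob, on its +x side.

move_arm:
  targets:
    - [[0, 40, 0], [0, 0, 0], -1]
    - [[0, 90, 0], [0, 0, 0], -1]
    - [[-0.4, 137, 0], [0, 0, 0], -1]
    - [[-0.4, 137, 11], [0, 0, 0], -1]
    - [[-0.4, 137, 50], [0, 0, 0], -1]
    - [[-0.4, 137, 70], [0, 0, 0], -1]
    - [[-0.4, 137, 82], [0, 0, 0], -1]
    - [[-0.4, 137, 82], [0, 0, 0], -1]

```text
time: 9.15
tool_pos: [0.681, -0.178, 0.0467]
ee_rot: [3.141, 0.001, 1.304]
wrist_force: [-0.8, -0.4, 0.8]
width: 0.0004
```

```bash
python3 - <<'E'
from h import *
o=status.get_obs(); bx=np.array([np.cos(YB),np.sin(YB),0]);by=np.array([-np.sin(YB),np.cos(YB),0]); d=o['tool_pos']-G+.0075*bx
print(o['tool_pos'],d@bx,d@by,o['wrist_force'],o['width'])
s=viewer.snapshot('side')[:,:,::-1]
cv2.imwrite('pics/z5.png',cv2.resize(np.ascontiguousarray(s[130:215,240:335]),None,fx=7,fy=7,interpolation=cv2.INTER_CUBIC))
E
```

```text
[ 0.68098017 -0.17804286  0.04674046] 0.1443131910475979 6.059806787116612e-05 [-0.79327939 -0.44568671  0.82965627] 0.00036859644500464447
```

View pics/z5.png

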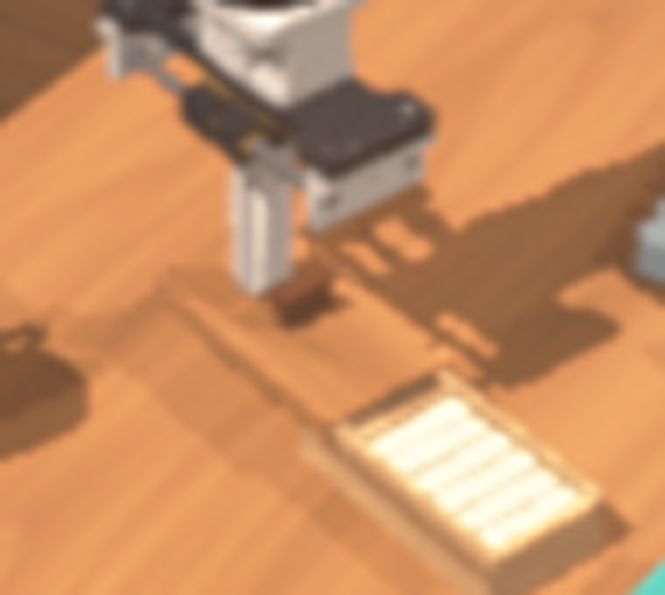

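The fingers (tip at crop (265,290)) stand on the +x side of the knob (305,295). Push along box -x.

move_arm:
  targets:
    - [[0, -12, 0], [0, 0, 0], -1]
    - [[0, -24, 0], [0, 0, 0], -1]
    - [[0, -36, 0], [0, 0, 0], -1]
    - [[0, -48, 0], [0, 0, 0], -1]
    - [[0, -60, 0], [0, 0, 0], -1]
    - [[0, -72, 0], [0, 0, 0], -1]
    - [[0, -84, 0], [0, 0, 0], -1]
    - [[0, -96, 0], [0, 0, 0], -1]
    - [[0, -104, 0], [0, 0, 0], -1]
    - [[0, -112, 0], [0, 0, 0], -1]
    - [[0, -116, 0], [0, 0, 0], -1]
    - [[0, -116, 0], [0, 0, 0], -1]

```text
time: 10.7
tool_pos: [0.5693, -0.1478, 0.047]
ee_rot: [3.141, 0.001, 1.304]
wrist_force: [0.1, 0.5, 0.1]
width: 0.0008
```

move_arm:
  targets:
    - [[0, -3, 0], [0, 0, 0], -1]
    - [[0, -6, 0], [0, 0, 0], -1]
    - [[0, -8, 0], [0, 0, 0], -1]
    - [[0, -10, 0], [0, 0, 0], -1]
    - [[0, -10, 0], [0, 0, 0], -1]
    - [[0, -10, 0], [0, 0, 0], -1]

```text
time: 11.45
tool_pos: [0.5602, -0.145, 0.0473]
ee_rot: [3.14, 0.001, 1.304]
wrist_force: [-1.0, -0.9, -0.0]
width: 0.0004
```

move_arm:
  targets:
    - [[0, -2, 0], [0, 0, 0], -1]
    - [[0, -3, 0], [0, 0, 0], -1]
    - [[0, -4, 0], [0, 0, 0], -1]
    - [[0, -4, 0], [0, 0, 0], -1]

```text
time: 11.95
tool_pos: [0.56, -0.145, 0.0476]
ee_rot: [3.131, 0.001, 1.304]
wrist_force: [9.5, -2.6, -6.3]
width: 0.0005
```

The push stopped hard (about 10 N) at box x = 18.3 mm. The shut lid predicts 18.5 mm. Back off, lift clear and check.

move_arm:
  targets:
    - [[0, 3, 0], [0, 0, 0], -1]
    - [[0, 12, 0], [0, 0, 0], -1]
    - [[0, 15, 0], [0, 0, 0], -1]
    - [[0, 15, -60], [0, 0, 0], -1]
    - [[0, 15, -120], [0, 0, 0], -1]
    - [[0, 15, -150], [0, 0, 0], -1]
    - [[0, 15, -150], [0, 0, 0], -1]

```text
time: 12.82
tool_pos: [0.5722, -0.1483, 0.2008]
ee_rot: [3.133, 0.001, 1.304]
wrist_force: [-0.2, 0.8, 0.2]
width: 0.0006
```

```bash
python3 - <<'E'
from h import *
o=status.get_obs(); print(o['tool_pos'],o['wrist_force'])
s=viewer.snapshot('side')[:,:,::-1]; cv2.imwrite('pics/s6.png',s)
bx=np.array([np.cos(YB),np.sin(YB),0]);by=np.array([-np.sin(YB),np.cos(YB),0]);B=G-.0075*bx+.002*by
c=cv2.resize(np.ascontiguousarray(s[150:225,270:345]),None,fx=8,fy=8,interpolation=cv2.INTER_CUBIC)
for u,v in proj('side',[B+a*bx+b*by+[0,0,.041] for a in(-.0705,.0705) for b in(-.04,.04)]): cv2.circle(c,(int((u+.5-270)*8),int((v+.5-150)*8)),4,(255,0,0),1)
cv2.imwrite('pics/z6.png',c)
E
```

```text
[ 0.57218697 -0.148305    0.20082948] [-0.24166558  0.8131522   0.24286623]
```

View pics/z6.png

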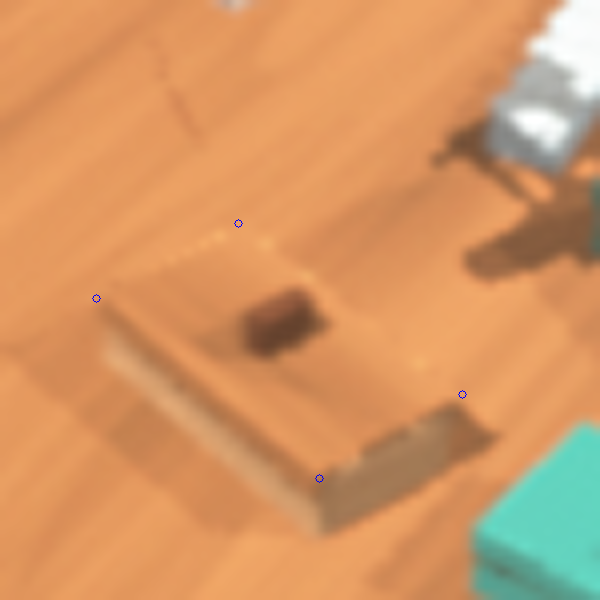

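The lid covers the box flush: its corners, at about (100,300), (240,230), (460,400) and (320,475), match the predicted shut outline. The arm is clear.

```bash
python3 -c "
from bench import order; print(order.close_job())"
```

```text
the job is handed in; nothing more can be done
None
```

I took the last domino from the rack and put it in the empty fifth place of the box. I then slid the lid shut and handed the job in at about 12.9 s of the 48 s allowed.

- **Row:** after release, the side view showed six even ivory tops with none raised. I could not measure their heights directly. The lid slid over them with no noticeable resistance (about 1 N) until its stop.
- **Lid:** the push stopped firmly at about 10 N, with the tool at 18.3 mm along the box; a shut lid predicts 18.5 mm. The last picture shows the lid covering the box, with its corners matching the expected shut outline.
- **Clear of everything:** the arm is lifted away and the wrist force is near zero. I never went near the mug, pills or cards, but I did not re-measure their positions at the end.
- **Disagreements:** the two cameras differed by about 4–5 mm along y, so I aimed at the average. My first reading of which way the domino leaned was wrong; I corrected it from the side view before moving the arm.

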